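# Park the tilted polishing drum with its caked shot at the bottom

### The arm

A 7-joint arm with a two-finger parallel gripper is mounted at the origin on the work surface. World frame = base frame: x ahead of the robot, y to its left, z up, the work surface at z = 0. Lengths are in m, angles in rad, forces in N, time in s.
With the tool pointing down it reaches from about 0.4 to 0.85 m from the base axis. Payload 10.4 kg.
Tool frame: the origin (TCP) lies midway between the tips of the shut fingers; the grasp point (between the pads) lies 19 mm behind it; z points along the fingers, y is the line along which they close (so a half turn about z gives the same grasp; the last joint's range is limited). The gripper opens to 87 mm and grips with 3 to 60 N. Pads are 19 mm wide; open, the fingers measure 117 mm over their backs; the gripper's body (75 mm by 190 mm) begins 51 mm behind the grasp point.
Start: joints at [-1.33, 0.332, -0.065, 1.46, 0.022, 1.35, -0.088], TCP at [0.163, 0.603, 0.223] pointing down, gripper open.
Joint ranges: [-2.6, 2.6], [-0.5, 2.12], [-1.47, 1.34], [0.16, 2.42], [-1.27, 4.41], [0.06, 2.06], [-2.6, 2.6]. Speed limits (rad/s): [2.22, 2.22, 2.79, 2.79, 3.14, 3.14, 3.14].

### API

Orientations are given as a unit quaternion [x, y, z, w].
In Python, from bench import r gives the robot as it stands.
- The arm moves only by the tool move_arm, never from a script. Its argument "targets" is a list of rows, each a list of 3 entries, a list of its own where there are three numbers: the shift along the tool's x, y, z in cm, then the turn, a rotation vector about the tool's x, y, z in rad, then the opening in per cent of the stroke, from 0 (shut) to 100 (fully open). In form: [[[x, y, z], [wx, wy, wz], gripper], ...]. A call has 1 to 20 rows; each row shifts and turns the commanded pose from where the row before left it, along the tool's axes as they then stand; what a row does not reach is not made up. A row lasts 1/8 s, in which the tool goes at most 62.5 mm and 10.7 degrees, less where a joint would pass 70% of its speed; a pose out of reach is approached as far as the arm can. A call with a gripper value outside its range is refused whole. The fingers move at their own pace and stop on an object; "grip_force" is the grip in N (left out, the last holds). Time passes only in rows, so rows that do not move let the fingers close. It gives the time, the measured TCP pose, the force, the opening and the grip force at its end, in the units of the state.
- r.read_state(): the state, without advancing time (a new reading comes with each control period).
- r.camera(name): name is "side" or "top"; returns a dict with "image" (420x560x3 uint8, blue, green, red), "vertical_fov" (degrees; the focal length in pixels is half the picture's height over the tangent of half this angle, whatever the lens; pixels are square), "cx", "cy" (the principal point, pixels), "cam_to_world" (4x4, takes a point from camera to world coordinates). Camera axes: x right, y down, z forward; pixel columns grow to the right and rows downward; lengths in m; the calibration is good to about 2 mm. A picture is of the moment at which its call begins. There is no depth.
- r.close_job(): hands the job in; it is judged then, once.
The state is a dict: "time": time; "joint_positions": joint angles; "joint_vel": joint speeds; "joint_torque": joint torques, N m; "ee_pos": TCP position; "eef_rot": TCP orientation; "ft_force": force on the tool from outside, world axes, zero at the start; "torque": the same for the moment, N m; "width": finger opening in m; "grip_force": force on a finger pad.
Only numpy, scipy, OpenCV 4.12 (cv2) and the standard library are available. Lean on these libraries where they do the work, as an engineer would, in place of code of your own. Each camera call takes 0.05 s, during which the arm holds its last target. There are 200 camera calls.

### The job

The steel shot inside the closed, tilted polishing drum has caked into one heavy lump somewhere along its wall, hidden from view. Take the black crank handle, turn the drum by it at least half a turn (further if you like) to feel where it is heavy, then bring the heavy side to the very bottom and finish there still gripping the handle, holding the drum still, so the lump can be thawed without dropping. Leave the other things on the bench where they are.

Things in the scene. Friction and masses are not known exactly. Their poses are not given: they have to be found in the camera images.
- stand: Green steel stand, fixed: base plate 260 x 200 x 20 mm (90 mm before to 170 mm behind the origin along x). Origin on the bench under it, z up. It carries a closed steel drum (180 mm diameter, 90 mm long) whose front faces the stand's -x and up: the axle points out along (-0.707, 0, 0.707) of the stand's frame. Uphill on the drum's face is (0.707, 0, 0.707). Position and yaw vary.
- face (a point): Centre of the drum's front (brass disc 160 mm, 4 mm proud, in front of the 180 mm steel drum). The bearing has a stiff constant friction of 0.5 N m (7 N at the handle), so the drum stays wherever it is left. The hidden lump, 60 mm off the axle, adds up to 0.30 to 0.46 N m (4 to 7 N at the handle): hard going while the heavy side rises, easy while it comes down.
- axle (a point): Point on the drum's axle, 52 mm out from face, in the plane in which the middle of the crank handle circles, at radius 70 mm about this point. Fixed to the stand.
- drum (a joint): Angle of the drum and crank, rad. 0: the crank points uphill; grows as it turns from uphill towards the stand's +y: grip = axle + 70 mm x (cos(angle) uphill + sin(angle) stand y). Turns to +-25 rad. The drum looks alike all round but for the crank; the angle between heavy side and crank differs in every run, shows nowhere and must be felt.
- handle: Black plastic crank handle: a round sleeve, 26 mm diameter, 48 mm long, spinning freely on its pin; its z axis is parallel to the axle and points outwards. Origin: centre of its lower end, 28 mm out from the drum's front. With the fingers closing along the stand's y it can be carried round the full circle with the gripper pointing straight down.
- grip (a point): Middle of the crank handle, on its own axis; circles the axle at 70 mm.
- bottle_a: Small amber glass bottle, 32 mm diameter, 75 mm high, near the stand; origin under its centre. Bystander.
- bottle_b: Another such bottle. Bystander.
- jar: Empty clear glass candle jar, 80 mm diameter, 90 mm high; origin under its centre. Bystander.
- tin: Closed aluminium candle tin standing upright, 72 mm diameter, 45 mm high; origin under its centre. Bystander.
- lid_ring: Steel lid ring lying flat, 84 mm outside, 60 mm inside, 10 mm high; origin under its centre. Bystander.
- pitcher: Steel pouring mug, 100 mm diameter, 120 mm high, handle at its +y; origin under its centre. Bystander.

How it is judged:
On the way:
1. the drum has been cranked about half a turn: the handle has been on the opposite side of its circle from where it started (over 136 mm away from there) (distance of grip from where it was at the start of the episode above 0.136 m), for 0.05 s.
At the end, for the whole second after the job is handed in: The heavy lump is within 20 degrees of the lowest point of the drum's turn, the drum is still (under 0.05 rad/s), the fingers still grip the crank handle (over 3 N), and no bystander has moved 30 mm or more (y of lump in the frame of stand between -0.0205 and 0.0205 m and z of lump in the frame of stand below 0.1218 m and contact force between the fingers and handle above 3 N and velocity of joint drum between -0.05 and 0.05 rad/s and distance of each of bottle_a, bottle_b, jar, tin, lid_ring, pitcher from where it was at the start of the episode below 0.03 m); the arm keeps its last pose, push and grip.
It fails at once if a bystander is moved by more than 30 mm (distance of any of bottle_a, bottle_b, jar, tin, lid_ring, pitcher from where it was at the start of the episode above 0.03 m).
It also fails if it takes over 72 s, if anything falls off the work surface, if the arm or the gripper's body presses on something with over 40 N, if the wrist force passes 120 N, or if a joint passes its speed limit or range.

## Working session

There is one attempt and no reset: what is moved stays moved. The work goes in short steps, Python scripts to look and compute and a tool call to move; the robot and the scene stay as the last step left them, time stands still between calls to the robot, and variables do not carry over. Pictures are saved under pics/ and viewed, at most 10 in all, crops included, and the job is handed in when it is done.

Besides the shell and the picture viewer there is one more tool, called after "Call:" in YAML: its name, and indented under it one key for each argument. move_arm: Moves the arm, as the interface text tells. Its arguments: {"type":"object","properties":{"targets":{"type":"array"},"grip_force":{"type":"number"}},"required":["targets"]}

```bash
ls; mkdir -p pics; python3 - <<'E'
from bench import r
import cv2,numpy as np
for n in("side","top"):
    c=r.camera(n); cv2.imwrite(f"pics/{n}0.png",c["image"]); print(n,c["vertical_fov"],c["cx"],c["cy"],np.round(c["cam_to_world"],4).tolist())
s=r.read_state()
for k,v in s.items(): print(k,np.round(v,3))
E
```

```text
pics
side 46.5379783965125 278.1397089055491 209.750735540992 [[0.9791, -0.1313, 0.1551, 0.3554], [-0.2032, -0.6418, 0.7394, -0.9721], [0.0025, -0.7555, -0.6551, 1.0577], [0.0, 0.0, 0.0, 1.0]]
top 47.04872446083302 274.25020409991987 203.10212646903767 [[-0.039, -0.9751, 0.2182, 0.1881], [-0.9992, 0.0371, -0.0127, 0.0221], [0.0043, -0.2185, -0.9758, 1.7151], [0.0, 0.0, 0.0, 1.0]]
time 0.1
joint_positions [-1.33   0.333 -0.065  1.461  0.022  1.35  -0.088]
joint_vel [ 0.001 -0.001 -0.    -0.003 -0.001  0.001 -0.002]
joint_torque [ 2.0000e-03 -6.2455e+01  2.5000e-02 -3.9072e+01 -6.1000e-02  3.7000e-02
  0.0000e+00]
ee_pos [0.163 0.603 0.222]
eef_rot [ 0.132  0.991 -0.001 -0.   ]
ft_force [-0.323 -0.559 -0.489]
torque [-0.013 -0.054  0.024]
grip_force 0.0
width 0.087
```

View pics/side0.png

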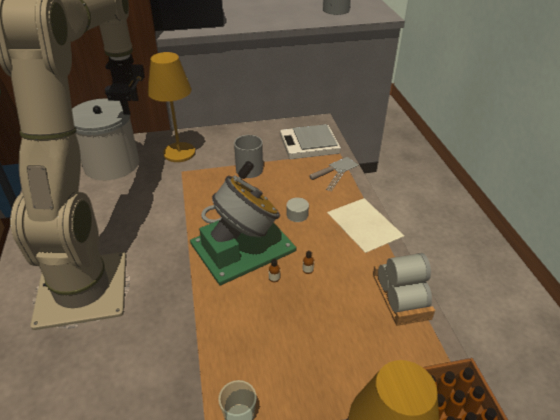

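View pics/top0.png

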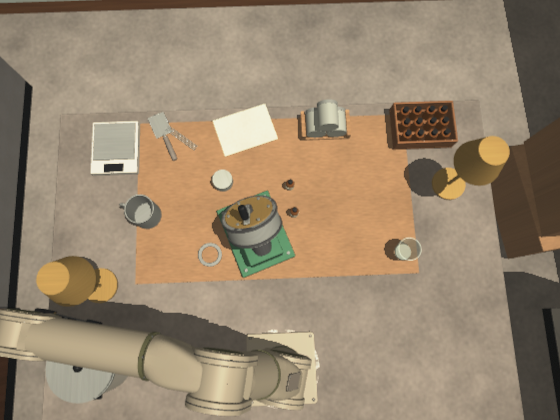

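The side view shows the stand at about (243,240) with the drum facing away and the handle at (246,170). In the top view the stand is at (255,235) and the handle at (244,211). I'll enlarge both views to measure corners.

```bash
python3 - <<'E'
import cv2,numpy as np
a=cv2.imread("pics/top0.png")[180:285,195:310]; b=cv2.imread("pics/side0.png")[150:285,180:305]
a=cv2.resize(a,(400,365),interpolation=2);b=cv2.resize(b,(400,432),interpolation=2)
o=np.zeros((432,800,3),np.uint8);o[:365,:400]=a;o[:,400:]=b
cv2.imwrite("pics/z0.png",o)
E
```

```text
(no output)
```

View pics/z0.png

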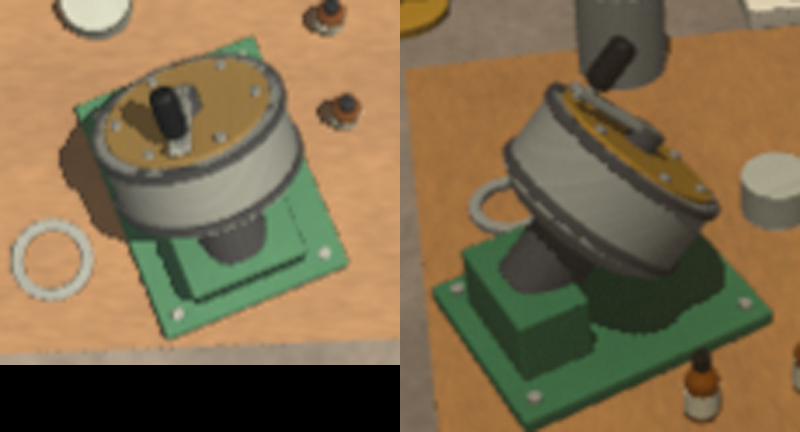

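```bash
cat > h.py <<'E'
import cv2,numpy as np
from bench import r
def cal(c):
    h=c["image"].shape[0]; return h/2/np.tan(np.radians(c["vertical_fov"]/2)),c["cx"],c["cy"],np.array(c["cam_to_world"])
def ray(c,p):
    f,cx,cy,T=cal(c); d=T[:3,:3]@np.array([(p[0]-cx)/f,(p[1]-cy)/f,1]); return T[:3,3],d/np.linalg.norm(d)
def plane(c,p,z):
    o,d=ray(c,p); return o+d*(z-o[2])/d[2]
def tri(c1,p1,c2,p2):
    o1,d1=ray(c1,p1);o2,d2=ray(c2,p2)
    t=np.linalg.lstsq(np.c_[d1,-d2],o2-o1,rcond=None)[0]; a=o1+d1*t[0];b=o2+d2*t[1]
    return (a+b)/2,np.linalg.norm(a-b)
def proj(c,P):
    f,cx,cy,T=cal(c); q=T[:3,:3].T@(np.asarray(P)-T[:3,3]); return np.array([cx+f*q[0]/q[2],cy+f*q[1]/q[2]])
E
python3 - <<'E'
from h import *
t=r.camera("top");s=r.camera("side")
T=lambda u,v:(195+(u+.5)/3.478-.5,180+(v+.5)/3.478-.5); S=lambda u,v:(180+(u-399.5)/3.2-.5,150+(v+.5)/3.2-.5)
tc=[plane(t,T(*p),.02) for p in [(80,107),(253,40),(347,266),(168,337)]]
print(np.round(tc,4)); print([round(np.linalg.norm(tc[i]-tc[(i+1)%4]),4) for i in range(4)])
print("side",np.round([plane(s,S(*p),.02) for p in [(434,293),(528,418),(771,314)]],4))
# handle blob centre
m={}
for n,c,(x0,y0,x1,y1) in(("top",t,(235,200,254,222)),("side",s,(235,158,258,182))):
    g=c["image"][y0:y1,x0:x1].max(2); k=(g<50).astype(np.uint8)
    nn,l,st,ce=cv2.connectedComponentsWithStats(k); i=1+st[1:,4].argmax(); m[n]=ce[i]+[x0,y0]
    ys,xs=np.where(l==i); print(n,st[i],m[n],cv2.minAreaRect(np.c_[xs,ys].astype(np.float32)))
print("handle",tri(t,m["top"],s,m["side"]))
b=tri(t,T(173,128),s,S(602,80));e=tri(t,T(163,98),s,S(624,48));print(b,e)
for n,z,u in(("a",.03,(344,112)),("b",.03,(330,15))): print(n,plane(t,T(*u),z))
print("tin",plane(t,T(95,5),.045),"ring",plane(t,T(52,260),.01))
E
```

```text
[[ 0.548   0.204   0.02  ]
 [ 0.6124  0.0231  0.02  ]
 [ 0.3735 -0.0634  0.02  ]
 [ 0.3094  0.1191  0.02  ]]
[np.float64(0.192), np.float64(0.254), np.float64(0.1934), np.float64(0.2532)]
side [[ 0.312   0.1105  0.02  ]
 [ 0.3811 -0.0612  0.02  ]
 [ 0.6169  0.0196  0.02  ]]
top [ 3  5 10 15 97] [242.74226804 212.17525773] ((7.7413787841796875, 12.103447914123535), (14.484235763549805, 7.242117881774902), 68.19859313964844)
side [  4   4  14  16 136] [245.5        169.58823529] ((10.520001411437988, 11.64000129699707), (8.399999618530273, 17.200000762939453), 36.869895935058594)
handle (array([0.48808657, 0.10076573, 0.26779046]), np.float64(0.002292758534357414))
(array([0.4783258 , 0.09680781, 0.25453965]), np.float64(0.004516316411142728)) (array([0.49981199, 0.10350365, 0.28041604]), np.float64(0.003623814574673262))
a [ 0.53030811 -0.0673887   0.03      ]
b [ 0.63357377 -0.05776169  0.03      ]
tin [0.64940764 0.1844031  0.045     ] ring [0.39227978 0.23558002 0.01      ]
```

```bash
python3 - <<'E'
from h import *
t=r.camera("top");s=r.camera("side"); C={}
yaw=np.radians(19.8);d=np.array([np.cos(yaw),np.sin(yaw),0]);z=np.array([0,0,1.]);ax=(d+z)/2**.5;up=(z-d)/2**.5;ys=np.array([d[1],-d[0],0])
for n,c,(x0,y0,x1,y1) in(("top",t,(215,185,285,240)),("side",s,(225,170,285,225))):
    hsv=cv2.cvtColor(c["image"],cv2.COLOR_BGR2HSV)[y0:y1,x0:x1]
    k=cv2.inRange(hsv,(14,120,50),(26,255,255)); 
    if n=="top": pass
    k=cv2.morphologyEx(k,cv2.MORPH_OPEN,np.ones((2,2)))
    nn,l,st,ce=cv2.connectedComponentsWithStats(k); print(n,[list(map(int,q)) for q in st[1:] if q[4]>15])
    pts=cv2.findNonZero(((l>0)&(st[l,4]>15)).astype(np.uint8)); e=cv2.fitEllipse(cv2.convexHull(pts)); C[n]=np.array(e[0])+[x0,y0]; print(e,C[n])
print("face(disc centre)",tri(t,C["top"],s,C["side"]))
# predicted from handle
A=np.array([.5395,.0967,.2209]); F=A-.052*ax
print("pred face",F,[proj(c,F) for c in(t,s)])
for c in(t,s):
    E=np.array([proj(c,F+.08*(np.cos(a)*up+np.sin(a)*ys)) for a in np.linspace(0,6.28,60)]);print(E.min(0),E.max(0))
E
```

```text
top [[0, 0, 70, 42, 1057], [11, 14, 47, 30, 742], [0, 50, 5, 5, 18]]
((29.5770263671875, 26.333961486816406), (56.36198806762695, 108.31654357910156), 80.54076385498047) [244.57702637 211.33396149]
side [[0, 0, 15, 10, 100], [7, 0, 53, 55, 1430]]
((38.35506057739258, 19.126930236816406), (55.899436950683594, 88.4571304321289), 128.49339294433594) [263.35506058 189.12693024]
face(disc centre) (array([0.52156943, 0.09907252, 0.19053014]), np.float64(0.0316390957722941))
pred face [0.50490424 0.08424476 0.18413045] [array([249.22790361, 211.71670089]), array([253.14198113, 196.42887949])]
[225.69767129 196.94866846] [273.0539975  227.62257936]
[230.00770874 178.83205632] [275.76594083 214.4125616 ]
```

Call:
move_arm:
  targets:
    - [[0,0,-5],[0,0,-0.15],100]
    - [[0,0,-5],[0,0,-0.15],100]
    - [[0,0,-5],[0,0,-0.15],100]
    - [[0,0,0],[0,0,-0.16],100]
    - [[0,0,0],[0,0,0],100]

```text
time: 0.92
ee_pos: [0.163, 0.6034, 0.3726]
eef_rot: [-0.172, 0.985, 0.0, -0.0]
ft_force: [0.8, 0.1, -0.4]
width: 0.0868
grip_force: 0.0
```

Call:
move_arm:
  targets:
    - [[-0.97,-4.16,0],[0,0,0],100]
    - [[-0.97,-4.16,0],[0,0,0],100]
    - [[-0.97,-4.16,0],[0,0,0],100]
    - [[-0.97,-4.16,0],[0,0,0],100]
    - [[-0.97,-4.16,0],[0,0,0],100]
    - [[-0.97,-4.16,0],[0,0,0],100]
    - [[-0.97,-4.16,0],[0,0,0],100]
    - [[-0.97,-4.16,0],[0,0,0],100]
    - [[-0.97,-4.16,0],[0,0,0],100]
    - [[-0.97,-4.16,0],[0,0,0],100]
    - [[-0.97,-4.16,0],[0,0,0],100]
    - [[-0.97,-4.16,0],[0,0,0],100]
    - [[-0.97,-4.16,0],[0,0,0],100]
    - [[-0.97,-4.16,0],[0,0,0],100]
    - [[0,0,0],[0,0,0],100]
    - [[0,0,0],[0,0,0],100]

```text
time: 2.92
ee_pos: [0.4879, 0.1022, 0.3719]
eef_rot: [-0.171, 0.985, 0.0, -0.001]
ft_force: [-0.4, 0.7, 0.3]
width: 0.0869
grip_force: 0.0
```

```bash
python3 - <<'E'
from h import *
o=np.zeros((420,800,3),np.uint8)
t=r.camera("top")["image"][165:270,195:305];s=r.camera("side")["image"][100:250,190:300]
o[:382,:400]=cv2.resize(t,(400,382),interpolation=2);o[:,420:728]=cv2.resize(s,(308,420),interpolation=2);cv2.imwrite("pics/z1.png",o)
st=r.read_state();print(np.round(st["ee_pos"],4),np.round(st["joint_positions"],2),st["ft_force"])
E
```

```text
[0.4878 0.1027 0.3722] [-0.68 -0.    0.39  1.54  0.    1.61  1.62] [-0.00366138  0.84785207 -0.49659614]
```

View pics/z1.png

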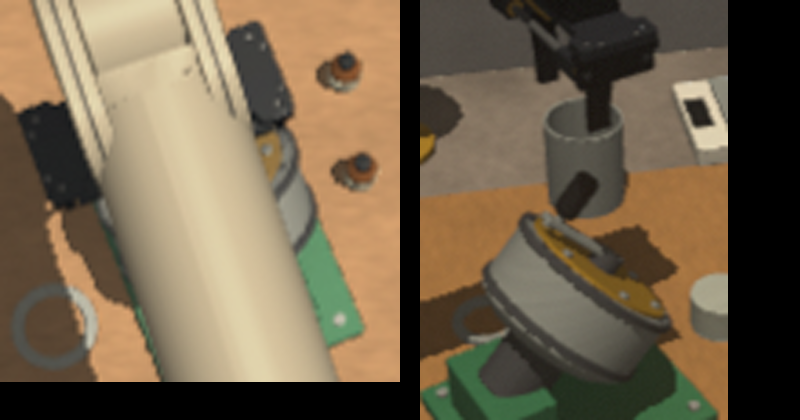

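The fingers straddle the handle (side crop: fingers above handle at (578,195)), so I'll descend and close.

Call:
move_arm:
  targets:
    - [[0,0.1,3.5],[0,0,0],100]
    - [[0,0,3.5],[0,0,0],100]
    - [[0,0,3],[0,0,0],100]
    - [[0,0,2.3],[0,0,0],100]
    - [[0,0,0],[0,0,0],100]
    - [[0,0,0],[0,0,0],10]
    - [[0,0,0],[0,0,0],10]
    - [[0,0,0],[0,0,0],10]
    - [[0,0,0],[0,0,0],10]
    - [[0,0,0],[0,0,0],10]
  grip_force: 50

```text
time: 4.28
ee_pos: [0.488, 0.1026, 0.2496]
eef_rot: [-0.172, 0.985, 0.0, 0.0]
ft_force: [-0.4, -0.1, -0.2]
width: 0.0449
grip_force: 0.0
```

```bash
python3 - <<'E'
from h import *
o=np.zeros((420,800,3),np.uint8)
s=r.camera("side")["image"][110:230,190:310]
o[:,200:620]=cv2.resize(s,(420,420),interpolation=2);cv2.imwrite("pics/z2.png",o)
st=r.read_state();print(np.round(st["ee_pos"],4),np.round(st["joint_positions"],2),st["ft_force"],st["torque"],st["width"])
E
```

```text
[0.488  0.1026 0.2496] [-0.68  0.02  0.39  1.76 -0.01  1.35  1.63] [-0.08082599  0.07771292  0.1455745 ] [0.03731037 0.04831032 0.03474923] 0.041074673646066706
```

View pics/z2.png

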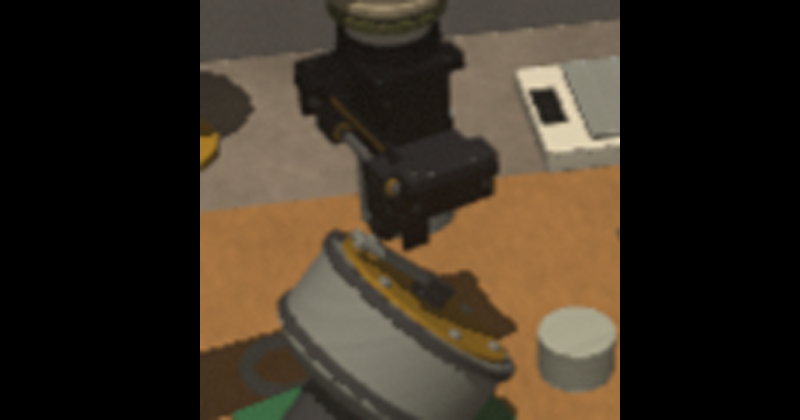

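Still closing; fingers are at the handle (410,240).

Call:
move_arm:
  targets:
    - [[0,0,0],[0,0,0],10]
    - [[0,0,0],[0,0,0],10]
    - [[0,0,0],[0,0,0],10]
    - [[0,0,0],[0,0,0],10]
  grip_force: 50

```text
time: 4.82
ee_pos: [0.4881, 0.1024, 0.2495]
eef_rot: [-0.172, 0.985, -0.0, 0.0]
ft_force: [1.5, -1.2, -1.0]
width: 0.0246
grip_force: 50.0
```

```bash
python3 - <<'E'
from h import *
st=r.read_state();print(np.round(st["ee_pos"],4),np.round(st["ft_force"],2),np.round(st["torque"],2),st["width"],st["grip_force"])
E
```

```text
[0.4881 0.1024 0.2495] [ 1.52 -1.21 -1.04] [-0.25 -0.24  0.06] 0.02461011480047407 49.99976983264787
```

```bash
cat > rows.py <<'E'
import numpy as np
def rows(a0,a1,n,corr=(0,0)):  # corr: extra shift (uphill, ys) in cm spread on first row
    a=np.linspace(a0,a1,n+1);du=7*np.diff(np.cos(a));dy=7*np.diff(np.sin(a));du[0]+=corr[0];dy[0]+=corr[1]
    return "["+", ".join(f"[[{u*.7071:.2f}, {-y:.2f}, {-u*.7071:.2f}], [0, 0, 0], 10]" for u,y in zip(du,dy))+"]"
E
cat > log.py <<'E'
from h import *
import json,sys
st=r.read_state();d=np.array([np.cos(np.radians(19.8)),np.sin(np.radians(19.8)),0]);z=np.array([0,0,1.])
ax=(d+z)/2**.5;up=(z-d)/2**.5;ys=np.array([d[1],-d[0],0])
p0=np.array([.4881,.1024,.2495]);p=st["ee_pos"]-p0;F=np.array(st["ft_force"])
q=[float(p@v)*1000 for v in(up,ys,ax)]+[float(F@v) for v in(up,ys,ax)]+[float(st["time"]),float(st["width"])]
open("log.jsonl","a").write(json.dumps(q)+"\n");print(np.round(q,2))
E
python3 -c "
from rows import *
print(rows(-.31,.14,3));print(rows(.14,.59,3))"
```

```text
[[[0.17, -1.02, -0.17], [0, 0, 0], 10], [[0.06, -1.05, -0.06], [0, 0, 0], 10], [[-0.05, -1.05, 0.05], [0, 0, 0], 10]]
[[[-0.16, -1.02, 0.16], [0, 0, 0], 10], [[-0.26, -0.98, 0.26], [0, 0, 0], 10], [[-0.37, -0.91, 0.37], [0, 0, 0], 10]]
```

Call:
move_arm:
  targets:
    - [[0.17,-1.02,-0.17],[0,0,0],10]
    - [[0.06,-1.05,-0.06],[0,0,0],10]
    - [[-0.05,-1.05,0.05],[0,0,0],10]

```text
time: 5.2
ee_pos: [0.496, 0.0762, 0.2511]
eef_rot: [-0.174, 0.985, 0.002, -0.0]
ft_force: [-0.8, 12.7, -2.8]
width: 0.0249
grip_force: 50.0
```

```bash
python3 log.py
```

```text
[ 2.180e+00  2.736e+01  1.600e-01 -4.440e+00 -1.223e+01  5.500e-01
  5.200e+00  2.000e-02]
```

Call:
move_arm:
  targets:
    - [[-0.16,-1.02,0.16],[0,0,0],10]
    - [[-0.26,-0.98,0.26],[0,0,0],10]
    - [[-0.37,-0.91,0.37],[0,0,0],10]

```text
time: 5.58
ee_pos: [0.5134, 0.0509, 0.2436]
eef_rot: [-0.174, 0.985, 0.002, -0.0]
ft_force: [-4.1, 10.5, 2.4]
width: 0.0247
grip_force: 50.0
```

```bash
python3 log.py
```

```text
[-8.680e+00  5.705e+01  3.100e-01  1.960e+00 -1.126e+01  1.480e+00
  5.580e+00  2.000e-02]
```

```bash
python3 -c "
from rows import *
print(rows(.61,1.06,3,(-.16,-.11)))
for k in range(12): print(round(1.06+.45*k+.45,2),rows(1.06+.45*k,1.51+.45*k,3))"
```

```text
[[[-0.58, -0.70, 0.58], [0, 0, 0], 10], [[-0.55, -0.70, 0.55], [0, 0, 0], 10], [[-0.62, -0.58, 0.62], [0, 0, 0], 10]]
1.51 [[[-0.67, -0.44, 0.67], [0, 0, 0], 10], [[-0.71, -0.30, 0.71], [0, 0, 0], 10], [[-0.73, -0.14, 0.73], [0, 0, 0], 10]]
1.96 [[[-0.74, 0.01, 0.74], [0, 0, 0], 10], [[-0.73, 0.17, 0.73], [0, 0, 0], 10], [[-0.71, 0.32, 0.71], [0, 0, 0], 10]]
2.41 [[[-0.66, 0.47, 0.66], [0, 0, 0], 10], [[-0.61, 0.60, 0.61], [0, 0, 0], 10], [[-0.54, 0.73, 0.54], [0, 0, 0], 10]]
2.86 [[[-0.45, 0.83, 0.45], [0, 0, 0], 10], [[-0.36, 0.92, 0.36], [0, 0, 0], 10], [[-0.26, 0.98, 0.26], [0, 0, 0], 10]]
3.31 [[[-0.15, 1.03, 0.15], [0, 0, 0], 10], [[-0.04, 1.05, 0.04], [0, 0, 0], 10], [[0.07, 1.04, -0.07], [0, 0, 0], 10]]
3.76 [[[0.18, 1.02, -0.18], [0, 0, 0], 10], [[0.28, 0.97, -0.28], [0, 0, 0], 10], [[0.38, 0.90, -0.38], [0, 0, 0], 10]]
4.21 [[[0.47, 0.81, -0.47], [0, 0, 0], 10], [[0.55, 0.70, -0.55], [0, 0, 0], 10], [[0.62, 0.57, -0.62], [0, 0, 0], 10]]
4.66 [[[0.68, 0.43, -0.68], [0, 0, 0], 10], [[0.71, 0.29, -0.71], [0, 0, 0], 10], [[0.74, 0.13, -0.74], [0, 0, 0], 10]]
5.11 [[[0.74, -0.02, -0.74], [0, 0, 0], 10], [[0.73, -0.18, -0.73], [0, 0, 0], 10], [[0.70, -0.33, -0.70], [0, 0, 0], 10]]
5.56 [[[0.66, -0.48, -0.66], [0, 0, 0], 10], [[0.60, -0.61, -0.60], [0, 0, 0], 10], [[0.53, -0.73, -0.53], [0, 0, 0], 10]]
6.01 [[[0.45, -0.84, -0.45], [0, 0, 0], 10], [[0.35, -0.92, -0.35], [0, 0, 0], 10], [[0.25, -0.99, -0.25], [0, 0, 0], 10]]
6.46 [[[0.15, -1.03, -0.15], [0, 0, 0], 10], [[0.04, -1.05, -0.04], [0, 0, 0], 10], [[-0.08, -1.04, 0.08], [0, 0, 0], 10]]
```

Call:
move_arm:
  targets:
    - [[-0.58,-0.7,0.58],[0,0,0],10]
    - [[-0.55,-0.7,0.55],[0,0,0],10]
    - [[-0.62,-0.58,0.62],[0,0,0],10]

```text
time: 5.95
ee_pos: [0.5372, 0.0354, 0.2266]
eef_rot: [-0.172, 0.985, 0.001, -0.0]
ft_force: [-4.8, 1.3, 6.9]
width: 0.0247
grip_force: 50.0
```

```bash
python3 log.py
```

```text
[-3.282e+01  7.964e+01  4.500e-01  7.790e+00 -2.830e+00  2.030e+00
  5.950e+00  2.000e-02]
```

Call:
move_arm:
  targets:
    - [[-0.67,-0.44,0.67],[0,0,0],10]
    - [[-0.71,-0.3,0.71],[0,0,0],10]
    - [[-0.73,-0.14,0.73],[0,0,0],10]

```text
time: 6.32
ee_pos: [0.5604, 0.0341, 0.2053]
eef_rot: [-0.172, 0.985, 0.0, 0.0]
ft_force: [-2.4, 0.4, 6.6]
width: 0.0243
grip_force: 50.0
```

```bash
python3 log.py
```

```text
[-6.296e+01  8.871e+01  5.000e-01  6.150e+00 -1.190e+00  3.140e+00
  6.320e+00  2.000e-02]
```

Call:
move_arm:
  targets:
    - [[-0.74,0.01,0.74],[0,0,0],10]
    - [[-0.73,0.17,0.73],[0,0,0],10]
    - [[-0.71,0.32,0.71],[0,0,0],10]

```text
time: 6.7
ee_pos: [0.5793, 0.0463, 0.1834]
eef_rot: [-0.172, 0.985, 0.0, 0.0]
ft_force: [-1.0, 0.2, 6.1]
width: 0.0246
grip_force: 50.0
```

```bash
python3 log.py
```

```text
[-9.398e+01  8.368e+01  4.900e-01  4.940e+00 -5.700e-01  3.700e+00
  6.700e+00  2.000e-02]
```

Call:
move_arm:
  targets:
    - [[-0.66,0.47,0.66],[0,0,0],10]
    - [[-0.61,0.6,0.61],[0,0,0],10]
    - [[-0.54,0.73,0.54],[0,0,0],10]

```text
time: 7.08
ee_pos: [0.5903, 0.0698, 0.1649]
eef_rot: [-0.172, 0.985, 0.0, 0.0]
ft_force: [-2.0, 1.1, 5.4]
width: 0.0245
grip_force: 50.0
```

```bash
python3 log.py
```

```text
[-1.1997e+02  6.5250e+01  4.0000e-01  4.8900e+00 -1.7500e+00  2.7200e+00
  7.0800e+00  2.0000e-02]
```

Call:
move_arm:
  targets:
    - [[-0.45,0.83,0.45],[0,0,0],10]
    - [[-0.36,0.92,0.36],[0,0,0],10]
    - [[-0.26,0.98,0.26],[0,0,0],10]

```text
time: 7.45
ee_pos: [0.5909, 0.0991, 0.1542]
eef_rot: [-0.172, 0.985, -0.0, 0.0]
ft_force: [-2.6, -1.2, 7.2]
width: 0.0246
grip_force: 50.0
```

```bash
python3 log.py
```

```text
[-1.3496e+02  3.7880e+01  2.0000e-01  7.1200e+00  2.9000e-01  3.1100e+00
  7.4500e+00  2.0000e-02]
```

Call:
move_arm:
  targets:
    - [[-0.15,1.03,0.15],[0,0,0],10]
    - [[-0.04,1.05,0.04],[0,0,0],10]
    - [[0.07,1.04,-0.07],[0,0,0],10]

```text
time: 7.82
ee_pos: [0.5813, 0.1286, 0.153]
eef_rot: [-0.172, 0.985, -0.0, 0.0]
ft_force: [0.2, -3.9, 5.9]
width: 0.0248
grip_force: 50.0
```

```bash
python3 log.py
```

```text
[-1.3652e+02  6.9400e+00  2.0000e-02  4.9300e+00  3.7600e+00  3.3800e+00
  7.8200e+00  2.0000e-02]
```

Call:
move_arm:
  targets:
    - [[0.18,1.02,-0.18],[0,0,0],10]
    - [[0.28,0.97,-0.28],[0,0,0],10]
    - [[0.38,0.9,-0.38],[0,0,0],10]

```text
time: 8.2
ee_pos: [0.5632, 0.1529, 0.1615]
eef_rot: [-0.172, 0.985, -0.0, 0.0]
ft_force: [3.0, -4.1, 1.8]
width: 0.0248
grip_force: 50.0
```

```bash
python3 log.py
```

```text
[-1.2427e+02 -2.2090e+01 -1.2000e-01  2.4000e-01  4.8800e+00  2.2600e+00
  8.2000e+00  2.0000e-02]
```

Call:
move_arm:
  targets:
    - [[0.47,0.81,-0.47],[0,0,0],10]
    - [[0.55,0.7,-0.55],[0,0,0],10]
    - [[0.62,0.57,-0.62],[0,0,0],10]

```text
time: 8.57
ee_pos: [0.5407, 0.1666, 0.1779]
eef_rot: [-0.172, 0.985, -0.0, 0.0]
ft_force: [6.1, -5.0, -0.4]
width: 0.0251
grip_force: 50.0
```

```bash
python3 log.py
```

```text
[-1.0106e+02 -4.2610e+01 -2.5000e-01 -3.1600e+00  6.7800e+00  2.5700e+00
  8.5700e+00  3.0000e-02]
```

Call:
move_arm:
  targets:
    - [[0.68,0.43,-0.68],[0,0,0],10]
    - [[0.71,0.29,-0.71],[0,0,0],10]
    - [[0.74,0.13,-0.74],[0,0,0],10]

```text
time: 8.95
ee_pos: [0.5179, 0.1675, 0.1989]
eef_rot: [-0.172, 0.985, -0.0, 0.0]
ft_force: [7.9, -3.7, -5.6]
width: 0.0246
grip_force: 50.0
```

```bash
python3 log.py
```

```text
[-7.116e+01 -5.114e+01 -3.400e-01 -8.360e+00  6.170e+00  4.100e-01
  8.950e+00  2.000e-02]
```

Call:
move_arm:
  targets:
    - [[0.74,-0.02,-0.74],[0,0,0],10]
    - [[0.73,-0.18,-0.73],[0,0,0],10]
    - [[0.7,-0.33,-0.7],[0,0,0],10]

```text
time: 9.32
ee_pos: [0.4994, 0.1555, 0.2204]
eef_rot: [-0.172, 0.985, -0.0, 0.0]
ft_force: [10.1, -1.7, -8.9]
width: 0.0249
grip_force: 50.0
```

```bash
python3 log.py
```

```text
[-4.082e+01 -4.610e+01 -3.000e-01 -1.261e+01  5.000e+00  7.000e-02
  9.320e+00  2.000e-02]
```

Call:
move_arm:
  targets:
    - [[0.66,-0.48,-0.66],[0,0,0],10]
    - [[0.6,-0.61,-0.6],[0,0,0],10]
    - [[0.53,-0.73,-0.53],[0,0,0],10]

```text
time: 9.7
ee_pos: [0.4887, 0.1334, 0.2381]
eef_rot: [-0.173, 0.985, 0.001, 0.001]
ft_force: [11.3, 4.1, -12.2]
width: 0.0246
grip_force: 50.0
```

```bash
python3 log.py
```

```text
[-1.589e+01 -2.898e+01 -1.800e-01 -1.716e+01 -2.000e-02 -1.200e-01
  9.700e+00  2.000e-02]
```

Call:
move_arm:
  targets:
    - [[0.45,-0.84,-0.45],[0,0,0],10]
    - [[0.35,-0.92,-0.35],[0,0,0],10]
    - [[0.25,-0.99,-0.25],[0,0,0],10]

```text
time: 10.07
ee_pos: [0.4874, 0.1062, 0.2488]
eef_rot: [-0.174, 0.985, 0.002, 0.0]
ft_force: [4.4, 11.5, -8.0]
width: 0.0247
grip_force: 50.0
```

```bash
python3 log.py
```

```text
[ -1.    -3.84  -0.04 -11.35  -9.28   0.06  10.07   0.02]
```

Call:
move_arm:
  targets:
    - [[0.15,-1.03,-0.15],[0,0,0],10]
    - [[0.04,-1.05,-0.04],[0,0,0],10]
    - [[-0.08,-1.04,0.08],[0,0,0],10]

```text
time: 10.45
ee_pos: [0.4959, 0.0769, 0.2509]
eef_rot: [-0.174, 0.985, 0.003, -0.001]
ft_force: [-7.9, 9.1, 10.5]
width: 0.0244
grip_force: 50.0
```

```bash
python3 log.py; python3 - <<'E'
import json,numpy as np
from scipy.optimize import least_squares
q=np.array([json.loads(l) for l in open("log.jsonl")])
s=least_squares(lambda p:np.hypot(q[:,0]-p[0],q[:,1]-p[1])-p[2],[-67,19,70]);print("circle",s.x,abs(s.fun).max())
a=np.unwrap(np.arctan2(q[:,1]-s.x[1],q[:,0]-s.x[0]))
Tq=-.07*(-np.sin(a)*q[:,3]+np.cos(a)*q[:,4]); Fr=np.cos(a)*q[:,3]+np.sin(a)*q[:,4]
print(np.c_[a,Tq,Fr].round(3))
A=np.c_[np.ones_like(a),np.sin(a),np.cos(a)];c,*_=np.linalg.lstsq(A,Tq,rcond=None);print(c,np.hypot(*c[1:]),"res",(Tq-A@c).round(2))
# T = fr + M sin(theta_lump), from bottom b: lump angle th=a+phi ; torque resisting = -M sin(th) with th from uphill
# -M sin(a+phi): sin coeff=-M cos phi, cos coeff=-M sin phi
phi=np.arctan2(-c[2],-c[1]);print("phi",phi,"target crank angle",(np.pi-phi)%(2*np.pi), "last",a[-1])
E
```

```text
[ 1.930e+00  2.667e+01  8.000e-02  1.048e+01 -1.118e+01  4.350e+00
  1.045e+01  2.000e-02]
circle [-67.43755339  18.7822141   70.08463939] 0.27125337672103456
[[  0.123   0.811  -5.906]
 [  0.577   0.735  -4.497]
 [  1.054   0.572   1.395]
 [  1.507   0.435  -0.791]
 [  1.959   0.305  -2.394]
 [  2.417   0.135  -4.826]
 [  2.866   0.155  -6.77 ]
 [  3.311   0.201  -5.49 ]
 [  3.765   0.268  -3.042]
 [  4.211   0.422  -4.43 ]
 [  4.659   0.608  -5.716]
 [  5.102   0.684  -9.416]
 [  5.536   0.818 -12.577]
 [  5.955   0.871  -7.751]
 [  6.396   0.861   9.147]]
[ 0.50168903 -0.09745652  0.34344048] 0.3570001903134535 res [-0.02 -0.   -0.01  0.01  0.02 -0.05  0.01  0.02 -0.01  0.    0.03 -0.04
 -0.    0.01  0.03]
phi -1.2942993983436688 target crank angle 4.435892051933462 last 6.396357167396349
```

```bash
python3 -c "
from rows import *
print(rows(6.46,4.41,14))"
```

```text
[[[0.07, 1.02, -0.07], [0, 0, 0], 10], [[-0.03, 1.02, 0.03], [0, 0, 0], 10], [[-0.14, 1.01, 0.14], [0, 0, 0], 10], [[-0.24, 0.97, 0.24], [0, 0, 0], 10], [[-0.34, 0.91, 0.34], [0, 0, 0], 10], [[-0.43, 0.83, 0.43], [0, 0, 0], 10], [[-0.51, 0.73, 0.51], [0, 0, 0], 10], [[-0.58, 0.62, 0.58], [0, 0, 0], 10], [[-0.63, 0.49, 0.63], [0, 0, 0], 10], [[-0.68, 0.36, 0.68], [0, 0, 0], 10], [[-0.71, 0.21, 0.71], [0, 0, 0], 10], [[-0.72, 0.07, 0.72], [0, 0, 0], 10], [[-0.72, -0.08, 0.72], [0, 0, 0], 10], [[-0.71, -0.23, 0.71], [0, 0, 0], 10]]
```

Call:
move_arm:
  targets:
    - [[0.07,1.02,-0.07],[0,0,0],10]
    - [[-0.03,1.02,0.03],[0,0,0],10]
    - [[-0.14,1.01,0.14],[0,0,0],10]
    - [[-0.24,0.97,0.24],[0,0,0],10]
    - [[-0.34,0.91,0.34],[0,0,0],10]
    - [[-0.43,0.83,0.43],[0,0,0],10]
    - [[-0.51,0.73,0.51],[0,0,0],10]
    - [[-0.58,0.62,0.58],[0,0,0],10]
    - [[-0.63,0.49,0.63],[0,0,0],10]
    - [[-0.68,0.36,0.68],[0,0,0],10]
    - [[-0.71,0.21,0.71],[0,0,0],10]
    - [[-0.72,0.07,0.72],[0,0,0],10]
    - [[-0.72,-0.08,0.72],[0,0,0],10]
    - [[-0.71,-0.23,0.71],[0,0,0],10]
    - [[0,0,0],[0,0,0],10]
    - [[0,0,0],[0,0,0],10]
    - [[0,0,0],[0,0,0],10]
    - [[0,0,0],[0,0,0],10]

```text
time: 12.7
ee_pos: [0.5308, 0.1686, 0.1865]
eef_rot: [-0.172, 0.985, -0.0, -0.0]
ft_force: [3.0, -2.7, -6.2]
width: 0.0249
grip_force: 50.0
```

```bash
python3 log.py; python3 - <<'E'
import json,numpy as np
from h import *
q=json.loads(open("log.jsonl").readlines()[-1]);print("angle",np.arctan2(q[1]-18.78,q[0]+67.44)%6.2832, "want 4.436")
st=r.read_state();print(np.abs(st["joint_vel"]).max(),st["grip_force"])
c=r.camera("top")["image"][150:290,100:440];cv2.imwrite("pics/z3.png",cv2.resize(c,(680,280)))
E
```

```text
[-8.884e+01 -4.784e+01 -2.800e-01 -5.720e+00  3.530e+00 -2.990e+00
  1.270e+01  2.000e-02]
angle 4.40158192094162 want 4.436
0.003957407262894815 49.998218700347934
```

View pics/z3.png

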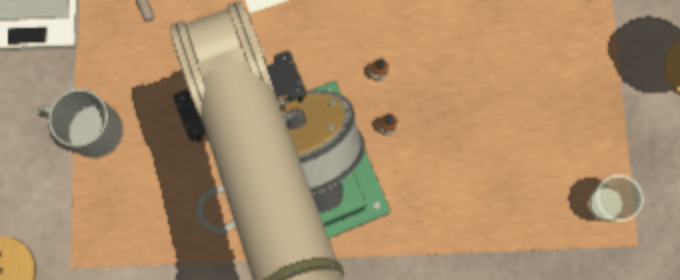

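The drum is 2° from the bottom and still, with the handle gripped. The bottles (375,70) and (387,124), the pitcher, ring and jar are where they were; the arm hides the tin, which it never came near. I'll hand in the job now.

```bash
python3 -c "
from bench import r
print(r.close_job())"
```

```text
the job is handed in; nothing more can be done
None
```

I cranked the drum through a full turn, felt the heavy side from the handle forces, and handed in the job with the lump about 2° from the bottom by my estimate, the drum still and the handle gripped at 50 N; the hand-in gave no verdict.

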